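# Service the skate grinder's dust extractor

### The arm

A 6-joint arm with a two-finger parallel gripper is mounted at the origin on the work surface. World frame = base frame: x ahead of the robot, y to its left, z up, the work surface at z = 0. Lengths are in m, angles in rad, forces in N, time in s.
With the tool pointing down it reaches from about 0.225 to 0.875 m from the base axis. Payload 3.4 kg.
Tool frame: the origin (TCP) lies at the very end of the fingers, on their centre line; the grasp point (between the pads) lies 19 mm behind it; z points along the fingers, y is the direction in which the jaws open and shut (so a half turn about z gives the same grasp; the last joint's range is limited). The gripper opens to 85 mm and grips with 20 to 120 N. Pads are 22 mm wide; open, the fingers measure 114 mm over their backs; the gripper's body (76 mm by 85 mm) begins 54 mm behind the grasp point. The pads swing forward as they close: fully open they stand 13 mm farther back than shut.
Start: joints at [0.994, 0.276, 1.505, -0, 1.361, -0.121], TCP at [0.253, 0.516, 0.231] pointing down, gripper open.
Joint ranges: [-2.89, 2.89], [-0.75, 2.08], [0.22, 2.7], [-1.18, 4.32], [0.11, 2.71], [-2.7, 2.7]. Speed limits (rad/s): [2.57, 2.57, 3.14, 3.14, 3.14, 3.14].

### API

Orientations are given as a unit quaternion [w, x, y, z].
In Python, from rig import manip, viewer, job gives the robot as it stands.
- The arm moves only by the shell command python3 -m crank 'ROWS' [OPENING] [FORCE]. ROWS is JSON, a list of rows, each a list of 6 numbers: the shift along the tool's x, y, z in m, then the turn, a rotation vector about the tool's x, y, z in degrees. In form: [[dx, dy, dz, rx, ry, rz], ...]. A call has 1 to 20 rows; each row is the pose to reach, as a shift and turn from the pose measured when the call began, along the tool's axes at that moment; what a row does not reach only later rows make up. A row lasts 1/8 s, in which the tool goes at most 62.5 mm and 10.7 degrees, less where a joint would pass 70% of its speed; a pose out of reach is approached as far as the arm can. A call with a gripper value outside its range is refused whole. OPENING is the opening, from 0 (shut) to 1 (fully open), set as the call begins (- or left out, the last holds). The fingers move at their own pace and stop on an object; FORCE is the grip in N (left out, the last holds). Time passes only in rows, so rows that repeat a pose let the fingers close. It gives the time, the measured TCP pose, the force and the opening at its end, in the units of the state.
- manip.get_state(): the state, without advancing time (a new reading comes with each control period).
- viewer.get_image(name): name is "side" or "top" or "wrist"; returns a dict with "frame" (420x560x3 uint8, blue, green, red), "range_z" (420x560 float32, m along the optical axis (not along the pixel's ray), 0 where there is no reading), "intrinsics" (3x3 intrinsics, pixels), "world_from_camera" (4x4, takes a point from camera to world coordinates); the wrist camera has in their place "mount" (4x4, takes a point from camera to tool coordinates, whose origin is the TCP and whose axes are the flange's). Camera axes: x right, y up, looking along -z (the intrinsics and any distortion apply to the point x, -y, -z); pixel columns grow to the right and rows downward; lengths in m; the calibration is good to about 2 mm. The wrist camera is an equidistant fisheye: a pixel r from the principal point sees the ray r / f radians off the axis. A picture is of the moment at which its call begins: read the wrist's pose just before it.
- job.sign_off(): hands the job in, once; it reports no verdict.
The state is a dict: "clock": time; "qpos": joint angles; "qd": joint speeds; "effort": joint torques, N m; "position": TCP position; "ee_rot": TCP orientation; "contact_force": force on the tool from outside, world axes, zero at the start; "moment": the same for the moment, N m; "width": finger opening in m.
Only numpy, scipy, OpenCV 4.12 (cv2) and the standard library are available. Lean on these libraries where they do the work, as an engineer would, in place of code of your own. Each camera call takes 0.05 s, during which the arm holds its last target. There are 200 camera calls.

### The job

Service the grinder's dust extractor: with the long brush, scrub out the dust pot with three full strokes, the bristle end going down to the pot's floor and back up to its rim each time, and stand the brush back in its stand. Unlock the spent filter cartridge from the middle socket of the filter block (push in, quarter turn anticlockwise, lift out) and put it in the black tray. Lock each fresh cartridge from the bench into any socket of the block (push down against the spring, quarter turn clockwise, let it rise and click home), and leave the puck and the sharpening stone where they lie.

Things in the scene. Friction and masses are not known exactly. Their poses are not given: they have to be found in the camera images.
- filter_block: Filter block of the grinder's dust extractor, fixed to the bench: grey base 120 x 360 x 25 mm carrying three square aluminium bayonet sockets in a row along its own y, 115 mm apart. Origin: centre of its underside; z up. Its yaw varies between starts.
- pot: Round open steel dust pot, fixed to the bench, 90 mm across outside, 82 mm inside, 110 mm high, floor 6 mm thick. Origin: centre of its underside, z up.
- stand: Brush stand: round black upright tube, fixed, 54 mm across outside, 46 mm inside, 95 mm high, its floor 6 mm above the bench. Origin: centre of its underside. The pot and the stand may change sides.
- brush: Long pot brush, 200 mm, 0.12 kg, starts upright in the stand, bristle end down. Stiff round blue head 35 mm across from 0 to 75 mm, thin steel neck 12 mm across to 132 mm, wooden handle 22 mm across from 132 to 200 mm. Origin: centre of the flat bristle end; z runs up the handle. It stands on its flat end.
- brush_tip (a point): Centre of the flat bristle end of the brush.
- socket1 (a point): Bayonet socket 1: point on its axis on its floor, 25 mm above the bench; axes as the filter block's. Housing 90 x 90 mm, its top 34 mm above this point. Opening 50 mm across, with two lug slots 19 mm wide along the socket's x axis, reaching 40 mm from the axis. Push a cartridge in, turn it 90 deg clockwise seen from above to the stop, let it rise: lugs click up into recesses. See socket2.
- socket2 (a point): Socket 2, same as socket 1. Heights of a cartridge's underside above the point: 20 mm set in with lugs in the slots, resting on the spring plate; 5 to 8 mm pushed in (must be below 9.5 mm to turn); 14 mm when home. Home: wing along the socket's y axis, 6 deg of play. It turns only clockwise, and turns back only if pushed in.
- socket3 (a point): Socket 3, same as sockets 1 and 2: point on its axis on its floor, axes as the filter block's.
- spring1 (a joint): Spring plate in socket 1, 40 mm across: metres pressed down, 0 to 0.015; 0 with the socket empty, 0.006 with a cartridge home. 5 N starts it, 0.4 N more per mm (about 10 N at full push).
- spring2 (a joint): Spring plate in socket 2, 40 mm across: metres pressed down, 0 to 0.015; 0 with the socket empty, 0.006 with a cartridge home. 5 N starts it, 0.4 N more per mm (about 10 N at full push).
- spring3 (a joint): Spring plate in socket 3, 40 mm across: metres pressed down, 0 to 0.015; 0 with the socket empty, 0.006 with a cartridge home. 5 N starts it, 0.4 N more per mm (about 10 N at full push).
- cartridge1: Filter cartridge, 78 mm high, 0.14-0.28 kg, upright on the bench. Grey spigot 46 mm across, 0-30 mm up, with two lugs 12 mm wide, 8-14 mm up, reaching 37 mm from the axis; white disc 72 mm across, 30-50 mm up; grip wing 60 long, 14 thick, 50-78 mm up. Wing and lugs lie along its x axis; half a turn is the same. Origin: centre of its underside. May be absent.
- spent: Spent filter cartridge, the same make as cartridge1, at the start locked home in socket 2, the middle one. To take it out: push it in until its underside is 5 to 8 mm above the socket's point, turn it a quarter anticlockwise seen from above (wing along the socket's x axis), lift. Origin: centre of its underside.
- tray: Black open tray, fixed to the bench, for spent cartridges: 118 x 118 x 40 mm, walls 4 mm, floor 4 mm. Origin: centre of its underside.
- cartridge2: Another filter cartridge, the same as cartridge1; may be absent (two or three are there).
- cartridge3: Another filter cartridge, the same as cartridge1; may be absent (two or three are there).
- puck: Black rubber hockey puck, 76 mm across, 25 high, flat on the bench. Not part of the job; origin at the centre of its underside.
- hone: Brown sharpening stone, 150 x 50 x 25 mm, lying on the bench. Not part of the job; origin at the centre of its underside.

How it is judged:
By the outcome, as a careful person would: the job done as asked, in the order asked, and still so for the second after the job is handed in, with the robot touching nothing.
Of cartridge1, cartridge2, cartridge3 only 2 to 3 are there at a start; the rules pass over those that are not, and their reading is None.
At some moment in a run one of cartridge1, cartridge2, cartridge3 may be knocked a few centimetres aside while the robot is not near it.
It also fails if it takes over 208 s, if anything falls off the work surface, if the arm or the gripper's body presses on something with over 40 N, if the wrist force passes 120 N, or if a joint passes its speed limit or range.

## Working session

There is one attempt and no reset: what is moved stays moved. The work goes in short steps, Python scripts to look and compute and a shell command to move; the robot and the scene stay as the last step left them, time stands still between calls to the robot, and variables do not carry over. Pictures are saved under pics/ and viewed, about 12 in all and at most 16, crops included, and the job is handed in when it is done.

```bash
ls; mkdir -p pics; cat > h.py <<'E'
import numpy as np, cv2
from rig import manip, viewer, job
from scipy.spatial.transform import Rotation as R
def st():
    s=manip.get_state(); q=s['ee_rot']; return s,np.array(s['position']),R.from_quat([q[1],q[2],q[3],q[0]])
def cloud(d):
    K=d['intrinsics'];z=d['range_z'];v,u=np.mgrid[:z.shape[0],:z.shape[1]]
    P=np.stack([(u-K[0,2])/K[0,0]*z,-(v-K[1,2])/K[1,1]*z,-z],-1)
    T=d['world_from_camera'];W=P@T[:3,:3].T+T[:3,3];W[z==0]=np.nan;return W
def wcloud(d,p,r):
    K=d['intrinsics'];z=d['range_z'];v,u=np.mgrid[:z.shape[0],:z.shape[1]]
    x=(u-K[0,2])/K[0,0];y=(v-K[1,2])/K[1,1];t=np.hypot(x,y)+1e-9
    k=np.tan(t)/t*z
    P=np.stack([x*k,-y*k,-z],-1);M=d['mount']
    W=(P@M[:3,:3].T+M[:3,3])@r.as_matrix().T+p;W[z==0]=np.nan;return W
def tool(dw):  # world shift -> tool axes
    s,p,r=st();return np.round(r.inv().apply(dw),4)
E
python3 - <<'E'
from h import *
s,p,r=st();print(s['clock'],p,r.as_matrix().round(3),s['contact_force'])
for n in['top','side']:
    d=viewer.get_image(n);cv2.imwrite(f'pics/{n}0.png',d['frame']);np.save(f'{n}0.npy',cloud(d));print(d['world_from_camera'].round(3))
E
```

```text
pics
0.0 [0.25281029 0.51587536 0.23045375] [[-0.898  0.44  -0.001]
 [ 0.44   0.898 -0.001]
 [ 0.    -0.002 -1.   ]] [ 0.23445541  0.18489061 -0.05597916]
[[-0.002  0.981 -0.195  0.341]
 [-1.    -0.004 -0.012  0.002]
 [-0.013  0.195  0.981  0.998]
 [ 0.     0.     0.     1.   ]]
[[ 0.795  0.328 -0.51  -0.139]
 [-0.606  0.446 -0.659 -0.891]
 [ 0.012  0.833  0.553  0.809]
 [ 0.     0.     0.     1.   ]]
```

View pics/top0.png

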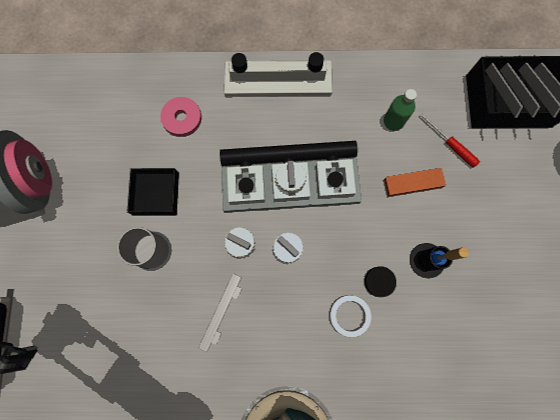

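View pics/side0.png

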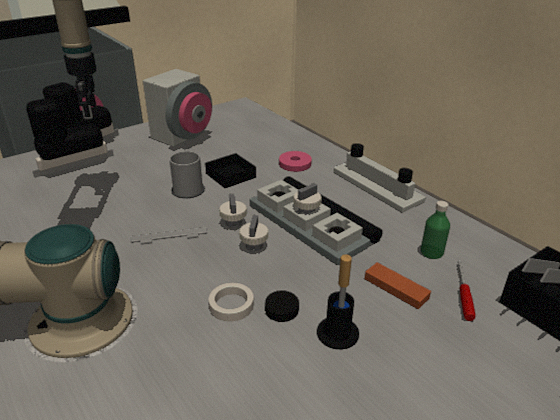

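The top view shows the two fresh cartridges at (240,242) and (288,247) and the spent one at (290,177). The brush is in its stand at (431,260), the pot at (142,247) and the tray at (153,191). There's a black pipe behind the block. Next I'll measure positions from the depth cloud.

```bash
python3 - <<'E'
from h import *
W=np.load('top0.npy');S=np.load('side0.npy');im=cv2.imread('pics/top0.png')
def box(name,u0,u1,v0,v1,z0,z1):
    P=W[v0:v1,u0:u1].reshape(-1,3);P=P[(P[:,2]>z0)&(P[:,2]<z1)]
    if len(P)<5: print(name,len(P));return
    c,sz,a=cv2.minAreaRect(P[:,:2].astype(np.float32));cc,rad=cv2.minEnclosingCircle(P[:,:2].astype(np.float32))
    print(name,len(P),'med',np.median(P,0).round(4),'rect',np.round(c,4),np.round(sz,4),round(a,1),'circ',np.round(cc,4),round(rad,4))
box('c1disc',215,262,215,265,.042,.058);box('c1wing',215,262,215,265,.068,.09)
box('c2disc',265,312,225,270,.042,.058);box('c2wing',265,312,225,270,.068,.09)
box('spdisc',265,315,150,205,.077,.096);box('spwing',265,315,150,205,.107,.125)
box('s1',222,266,155,210,.052,.066);box('s3',315,358,155,200,.052,.066)
box('allsock',215,362,155,205,.052,.064);box('base',210,370,140,215,.018,.032);box('pipe',210,370,138,168,.066,.15)
box('pot',110,180,220,280,.1,.12);box('stand',405,450,235,285,.085,.105);box('brush',405,480,235,285,.185,.215);box('brushneck',405,480,235,285,.14,.18)
box('tray',120,190,160,225,.03,.05);box('puck',360,400,262,300,.02,.03)
def sbox(name,u0,u1,v0,v1,z0,z1):
    P=S[v0:v1,u0:u1].reshape(-1,3);P=P[(P[:,2]>z0)&(P[:,2]<z1)]
    cc,rad=cv2.minEnclosingCircle(P[:,:2].astype(np.float32));print('S',name,len(P),P.mean(0).round(4),np.round(cc,4),round(rad,4))
sbox('brushtop',330,360,248,290,.196,.205);sbox('handle',330,360,248,300,.14,.19);sbox('stand',310,365,290,350,.085,.1);sbox('pot',165,205,145,200,.1,.115)
d=[cv2.resize(im[140:280,205:370],None,fx=4.5,fy=4.5,interpolation=cv2.INTER_CUBIC)];cv2.imwrite('pics/crop.png',d[0])
E
```

```text
c1disc 529 med [0.4583 0.1134 0.0496] rect [0.4617 0.114 ] [0.0725 0.0727] 56.6 circ [0.4621 0.1146] 0.0379
c1wing 149 med [0.4618 0.1133 0.0771] rect [0.4615 0.1141] [0.0589 0.014 ] 63.0 circ [0.4618 0.1139] 0.0297
c2disc 528 med [ 0.4479 -0.0054  0.0495] rect [ 0.4485 -0.0056] [0.0727 0.073 ] 57.0 circ [ 0.4484 -0.0061] 0.0375
c2wing 151 med [ 0.4473 -0.0052  0.0773] rect [ 0.4481 -0.006 ] [0.0582 0.0141] 47.0 circ [ 0.4482 -0.0063] 0.0296
spdisc 452 med [ 0.6115 -0.0156  0.0941] rect [ 0.6149 -0.0135] [0.0718 0.0741] 5.4 circ [ 0.6166 -0.0139] 0.0379
spwing 147 med [ 0.6135 -0.0131  0.1222] rect [ 0.6159 -0.0136] [0.059  0.0139] 3.8 circ [ 0.6161 -0.013 ] 0.0298
s1 800 med [0.6072 0.1011 0.0584] rect [0.6099 0.1009] [0.0917 0.0901] 3.3 circ [0.6098 0.1006] 0.0624
s3 809 med [ 0.6235 -0.1266  0.0583] rect [ 0.6243 -0.1286] [0.0908 0.0909] 3.6 circ [ 0.6239 -0.1275] 0.0626
allsock 2101 med [ 0.6088 -0.0137  0.0584] rect [ 0.6171 -0.014 ] [0.092  0.3205] 3.5 circ [ 0.6163 -0.0142] 0.1649
base 2780 med [ 0.603  -0.0063  0.0245] rect [ 0.6394 -0.0123] [0.1668 0.3603] 3.6 circ [ 0.6374 
[... 339 characters left out ...]
.0271
brush 124 med [ 0.4188 -0.3596  0.2039] rect [ 0.419  -0.3627] [0.0201 0.0207] 29.0 circ [ 0.4187 -0.3633] 0.0113
brushneck 77 med [ 0.4166 -0.3546  0.1628] rect [ 0.4171 -0.357 ] [0.0209 0.0087] 14.7 circ [ 0.4182 -0.3612] 0.0105
tray 431 med [0.6057 0.3491 0.0383] rect [0.5986 0.3463] [0.1201 0.1186] 89.7 circ [0.5989 0.3457] 0.083
puck 739 med [ 0.3632 -0.2361  0.0246] rect [ 0.3642 -0.2259] [0.0743 0.097 ] 6.8 circ [ 0.3561 -0.2237] 0.054
S brushtop 49 [ 0.4129 -0.3673  0.2006] [ 0.4164 -0.363 ] 0.0126
S handle 218 [ 0.4126 -0.3681  0.1654] [ 0.4161 -0.3646] 0.0116
S stand 285 [ 0.4143 -0.3642  0.092 ] [ 0.4173 -0.3621] 0.0276
S pot 248 [0.4441 0.346  0.1067] [0.4454 0.3486] 0.0497
```

View pics/crop.png

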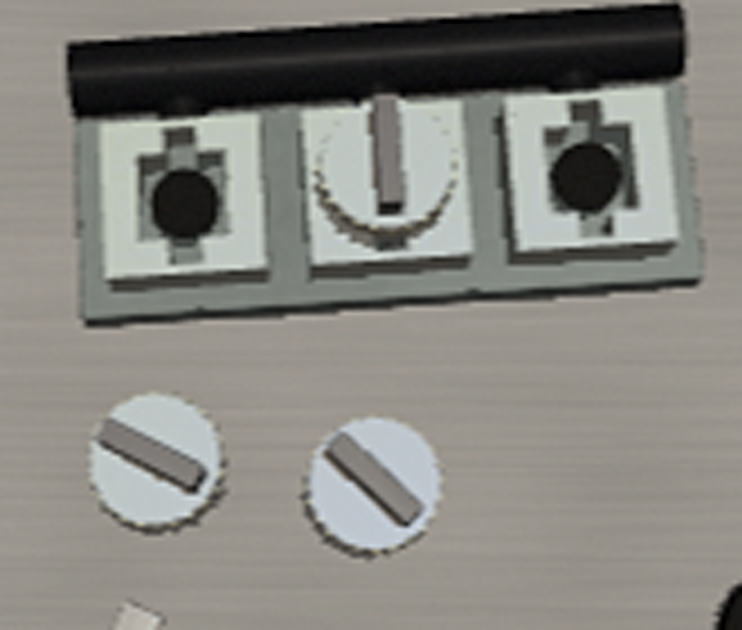

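```bash
T='[-0.535,-0.717,-0.04,0,0,60]'; python3 -m crank '[[-0.535,-0.717,-0.04,0,0,60],[-0.535,-0.717,-0.04,0,0,60],[-0.535,-0.717,-0.04,0,0,60],[-0.535,-0.717,-0.04,0,0,60],[-0.535,-0.717,-0.04,0,0,60],[-0.535,-0.717,-0.04,0,0,60],[-0.535,-0.717,-0.04,0,0,60],[-0.535,-0.717,-0.04,0,0,60],[-0.535,-0.717,-0.04,0,0,60],[-0.535,-0.717,-0.04,0,0,60],[-0.535,-0.717,-0.04,0,0,60],[-0.535,-0.717,-0.04,0,0,60],[-0.535,-0.717,-0.04,0,0,60],[-0.535,-0.717,-0.04,0,0,60],[-0.535,-0.717,-0.04,0,0,60],[-0.535,-0.717,-0.04,0,0,60],[-0.535,-0.717,-0.04,0,0,60],[-0.535,-0.717,-0.04,0,0,60]]' 1 40
python3 - <<'E'
from h import *
s,p,r=st();print(s['clock'],p,r.as_matrix().round(3),s['qpos'])
d=viewer.get_image('wrist');W=wcloud(d,p,r);cv2.imwrite('pics/w1.png',d['frame'])
P=W.reshape(-1,3);P=P[(abs(P[:,2]-.205)<.012)&(np.hypot(P[:,0]-.418,P[:,1]+.363)<.04)]
print(len(P),P.mean(0),cv2.minEnclosingCircle(P[:,:2].astype(np.float32)))
print(tool(np.array([.418,-.3635,.157])-p))
E
```

```text
clock: 2.35
position: [0.4175, -0.3614, 0.272]
ee_rot: [0.0, 0.682, 0.731, -0.001]
contact_force: [0.4, 0.4, 1.0]
width: 0.0854
2.35 [ 0.41751969 -0.36143783  0.27197857] [[-0.069  0.998 -0.001]
 [ 0.998  0.069 -0.001]
 [-0.001 -0.001 -1.   ]] [-8.38695334e-01  2.21224657e-01  1.48005087e+00 -1.26714019e-03
  1.44010352e+00 -9.07981792e-01]
793 [ 0.41983409 -0.36158496  0.20414397] ((0.4202612042427063, -0.363357812166214), 0.010859325528144836)
[-0.0019  0.0004  0.115 ]
```

View pics/w1.png

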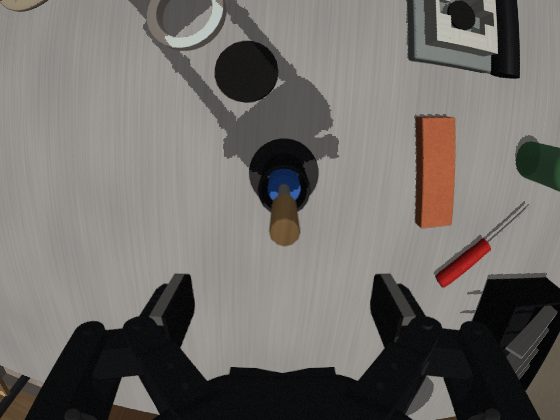

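The wrist view shows the brush at (285,225), centred between the fingers and upright. I'll go down and grip it.

```bash
python3 -m crank '[[-0.002,0.0015,0.04,0,0,0],[-0.002,0.0015,0.08,0,0,0],[-0.002,0.0015,0.115,0,0,0],[-0.002,0.0015,0.115,0,0,0],[-0.002,0.0015,0.115,0,0,0]]' 1 40
python3 -m crank '[[0,0,0,0,0,0],[0,0,0,0,0,0],[0,0,0,0,0,0],[0,0,0,0,0,0],[0,0,0,0,0,0],[0,0,0,0,0,0]]' 0 60
python3 -m crank '[[0,0,-0.04,0,0,0],[0,0,-0.08,0,0,0],[0,0,-0.12,0,0,0],[0,0,-0.16,0,0,0],[0,0,-0.16,0,0,0],[0,0,-0.16,0,0,0]]'
python3 - <<'E'
from h import *
s,p,r=st();print(p,r.as_matrix().round(3))
print(tool(np.array([.4452,.3475,p[2]])-p))
E
```

```text
clock: 3.02
position: [0.4199, -0.364, 0.1586]
ee_rot: [0.001, 0.682, 0.731, -0.001]
contact_force: [0.7, -0.1, 0.1]
width: 0.0855
clock: 3.78
position: [0.42, -0.3643, 0.1592]
ee_rot: [0.002, 0.682, 0.731, -0.001]
contact_force: [-2.0, 0.5, 5.7]
width: 0.0206
clock: 4.53
position: [0.4194, -0.3631, 0.3176]
ee_rot: [0.001, 0.682, 0.731, -0.001]
contact_force: [0.2, -0.1, -1.8]
width: 0.0209
[ 0.41935964 -0.3630779   0.31764256] [[-0.07   0.998 -0.   ]
 [ 0.998  0.07  -0.002]
 [-0.002 -0.    -1.   ]]
[ 0.707   0.0756 -0.0013]
```

```bash
python3 -m crank '[[0.03,0.0032,0,0,0,0],[0.08,0.0085,0,0,0,0],[0.13,0.0139,0,0,0,0],[0.18,0.019,0,0,0,0],[0.23,0.0246,0,0,0,0],[0.28,0.03,0,0,0,0],[0.33,0.035,0,0,0,0],[0.38,0.0406,0,0,0,0],[0.43,0.046,0,0,0,0],[0.48,0.051,0,0,0,0],[0.53,0.0567,0,0,0,0],[0.58,0.062,0,0,0,0],[0.63,0.067,0,0,0,0],[0.67,0.072,0,0,0,0],[0.70,0.075,0,0,0,0],[0.707,0.0756,0,0,0,0],[0.707,0.0756,0,0,0,0],[0.707,0.0756,0,0,0,0]]'
python3 - <<'E'
from h import *
s,p,r=st();print(s['clock'],p,s['qpos'][5],s['width'])
d=viewer.get_image('side');W=cloud(d);np.save('s1.npy',W);cv2.imwrite('pics/s1.png',d['frame'][40:260,60:300].repeat(3,0).repeat(3,1))
P=W[80:220,120:260].reshape(-1,3);b=d['frame'][80:220,120:260].reshape(-1,3).astype(int)
m=(np.hypot(P[:,0]-.445,P[:,1]-.348)<.06)
for z0,z1 in[(.1,.112),(.15,.18),(.18,.2),(.2,.23)]:
    Q=P[m&(P[:,2]>z0)&(P[:,2]<z1)];print(z0,len(Q),Q.mean(0) if len(Q) else '')
Q=P[m&(b[:,0]>b[:,2]+30)];print('blue',len(Q),Q.min(0),Q.max(0),Q.mean(0))
E
```

```text
clock: 6.78
position: [0.4451, 0.3462, 0.3159]
ee_rot: [0.001, 0.682, 0.731, -0.002]
contact_force: [-0.5, -0.4, -1.1]
width: 0.0206
6.775 [0.4451077  0.34620922 0.31585021] 0.4701394638056488 0.02061560979568505
0.1 232 [0.44455639 0.34835303 0.10631291]
0.15 56 [0.43875728 0.33748618 0.17123436]
0.18 86 [0.43910759 0.33742227 0.18904911]
0.2 129 [0.43848788 0.33703607 0.21562718]
blue 296 [0.42562868 0.32235719 0.16187991] [0.46131809 0.36121998 0.24230584] [0.43944751 0.33673291 0.20398185]
```

View pics/s1.png

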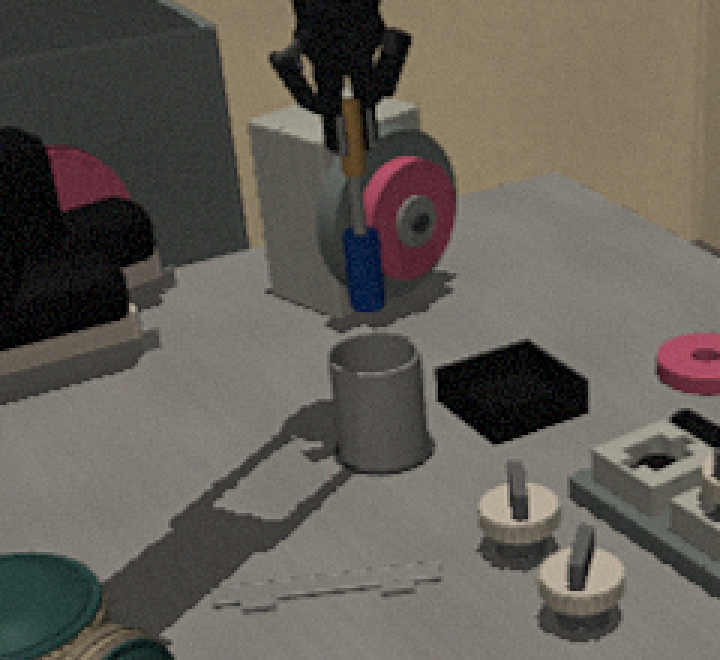

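The brush hangs over the pot at pixel (365,270) in the enlarged view, with its tip about 162 mm up. Starting the strokes.

```bash
python3 -m crank '[[0.001,0,0.04,0,0,0],[0.001,0,0.08,0,0,0],[0.001,0,0.12,0,0,0],[0.001,0,0.145,0,0,0],[0.001,0,0.153,0,0,0],[0.001,0,0.158,0,0,0],[0.001,0,0.158,0,0,0],[0.001,0,0.158,0,0,0]]'
```

```text
clock: 7.82
position: [0.4457, 0.3471, 0.1592]
ee_rot: [0.001, 0.682, 0.731, -0.0]
contact_force: [-0.4, 0.4, 1.2]
width: 0.0204
```

```bash
python3 -m crank '[[0,0,0.0015,0,0,0],[0,0,0.0015,0,0,0],[0,0,-0.03,0,0,0],[0,0,-0.07,0,0,0],[0,0,-0.1,0,0,0],[0,0,-0.109,0,0,0],[0,0,-0.109,0,0,0],[0,0,-0.109,0,0,0],[0,0,-0.07,0,0,0],[0,0,-0.03,0,0,0],[0,0,-0.007,0,0,0],[0,0,0,0,0,0],[0,0,0.002,0,0,0],[0,0,0.002,0,0,0],[0,0,0.002,0,0,0]]'
python3 -m crank '[[0,0,-0.03,0,0,0],[0,0,-0.07,0,0,0],[0,0,-0.1,0,0,0],[0,0,-0.109,0,0,0],[0,0,-0.109,0,0,0],[0,0,-0.109,0,0,0],[0,0,-0.07,0,0,0],[0,0,-0.03,0,0,0],[0,0,-0.007,0,0,0],[0,0,0,0,0,0],[0,0,0.002,0,0,0],[0,0,0.002,0,0,0],[0,0,0.002,0,0,0]]'
python3 -m crank '[[0,0,-0.03,0,0,0],[0,0,-0.07,0,0,0],[0,0,-0.1,0,0,0],[0,0,-0.109,0,0,0],[0,0,-0.109,0,0,0],[0,0,-0.109,0,0,0],[0,0,-0.109,0,0,0]]'
python3 -m crank '[[0,0,-0.03,0,0,0],[0,0,-0.05,0,0,0],[0,0,-0.05,0,0,0],[0,0,-0.05,0,0,0]]'
python3 - <<'E'
from h import *
s,p,r=st();print(p,r.as_matrix().round(3));W=[0,0]
d=viewer.get_image('side');C=cloud(d);P=C[80:220,120:260].reshape(-1,3);b=d['frame'][80:220,120:260].reshape(-1,3).astype(int)
Q=P[(np.hypot(P[:,0]-.445,P[:,1]-.348)<.06)&(b[:,0]>b[:,2]+30)];print('blue',Q.min(0),Q.max(0),Q.mean(0))
print(tool(np.array([.419,-.3632,p[2]])-p))
E
```

```text
clock: 9.7
position: [0.444, 0.3465, 0.1592]
ee_rot: [0.0, 0.682, 0.731, -0.001]
contact_force: [-4.7, -2.4, 15.9]
width: 0.0207
clock: 11.32
position: [0.4424, 0.346, 0.1592]
ee_rot: [-0.0, 0.682, 0.731, -0.003]
contact_force: [-4.8, -3.1, 15.6]
width: 0.0206
clock: 12.2
position: [0.4423, 0.346, 0.2667]
ee_rot: [-0.001, 0.682, 0.731, -0.004]
contact_force: [0.2, 0.5, -0.9]
width: 0.0207
clock: 12.7
position: [0.4421, 0.3459, 0.3154]
ee_rot: [-0.001, 0.682, 0.731, -0.005]
contact_force: [-1.0, 0.6, -1.5]
width: 0.0206
[0.44208801 0.34592456 0.31540719] [[-0.069  0.998 -0.008]
 [ 0.998  0.069 -0.006]
 [-0.005 -0.009 -1.   ]]
blue [0.42160703 0.32544274 0.16338982] [0.45746184 0.3561404  0.23947192] [0.43579913 0.33566597 0.20384532]
[-0.7058 -0.0718  0.0046]
```

```bash
python3 -m crank '[[-0.03,-0.003,0,0,0,0],[-0.08,-0.008,0,-0.5,0.3,0],[-0.13,-0.013,0.001,-0.5,0.3,0],[-0.18,-0.018,0.001,-0.5,0.3,0],[-0.23,-0.023,0.001,-0.5,0.3,0],[-0.28,-0.0285,0.002,-0.5,0.3,0],[-0.33,-0.0335,0.002,-0.5,0.3,0],[-0.38,-0.0386,0.002,-0.5,0.3,0],[-0.43,-0.0437,0.003,-0.5,0.3,0],[-0.48,-0.0488,0.003,-0.5,0.3,0],[-0.53,-0.054,0.003,-0.5,0.3,0],[-0.58,-0.059,0.004,-0.5,0.3,0],[-0.63,-0.064,0.004,-0.5,0.3,0],[-0.67,-0.068,0.0046,-0.5,0.3,0],[-0.70,-0.071,0.0046,-0.5,0.3,0],[-0.7058,-0.0718,0.0046,-0.5,0.3,0],[-0.7058,-0.0718,0.0046,-0.5,0.3,0],[-0.7058,-0.0718,0.0046,-0.5,0.3,0]]'
python3 - <<'E'
from h import *
s,p,r=st();print(p,r.as_matrix().round(4))
d=viewer.get_image('side');C=cloud(d);P=C[150:360,280:400].reshape(-1,3);b=d['frame'][150:360,280:400].reshape(-1,3).astype(int)
Q=P[(np.hypot(P[:,0]-.418,P[:,1]+.363)<.06)&(P[:,2]>.1)&(P[:,2]<.27)&(b[:,0]>b[:,2]+30)];print('blue',Q.min(0),Q.max(0),Q.mean(0))
for z0,z1 in[(.165,.18),(.19,.2),(.22,.235)]:
    q=Q[(Q[:,2]>z0)&(Q[:,2]<z1)];c,R_=cv2.minEnclosingCircle(q[:,:2].astype(np.float32));print(c,R_)
print(tool(np.array([.4185,-.363,p[2]])-p))
E
```

```text
clock: 15.0
position: [0.4188, -0.3618, 0.3151]
ee_rot: [-0.0, 0.682, 0.731, 0.0]
contact_force: [-0.4, 0.2, -1.1]
width: 0.0206
[ 0.41883951 -0.36183743  0.31510296] [[-6.980e-02  9.976e-01 -5.000e-04]
 [ 9.976e-01  6.980e-02  7.000e-04]
 [ 7.000e-04 -5.000e-04 -1.000e+00]]
blue [ 0.39941127 -0.37907846  0.16039203] [ 0.43286118 -0.34690711  0.23957373] [ 0.409851   -0.36853622  0.20631954]
(0.41538771986961365, -0.36323297023773193) 0.016049783676862717
(0.4133971929550171, -0.36569252610206604) 0.015545010566711426
(0.41615673899650574, -0.3627687692642212) 0.016702257096767426
[-0.0011 -0.0004 -0.    ]
```

```bash
python3 -m crank '[[-0.001,0,0.03,0,0,0],[-0.001,0,0.06,0,0,0],[-0.001,0,0.08,0,0,0],[-0.001,0,0.1,0,0,0],[-0.001,0,0.125,0,0,0],[-0.001,0,0.145,0,0,0],[-0.001,0,0.154,0,0,0],[-0.001,0,0.156,0,0,0],[-0.001,0,0.156,0,0,0]]'
```

```text
clock: 16.18
position: [0.4194, -0.3631, 0.1601]
ee_rot: [0.001, 0.682, 0.732, -0.0]
contact_force: [-0.4, 0.5, -1.4]
width: 0.0206
```

```bash
python3 -m crank '[[0,0,0.001,0,0,0],[0,0,0.001,0,0,0],[0,0,0.001,0,0,0],[0,0,0.001,0,0,0],[0,0,0.001,0,0,0]]' 1
python3 -m crank '[[0,0,-0.03,0,0,0],[0,0,-0.06,0,0,0],[0,0,-0.1,0,0,0],[0,0,-0.12,0,0,0],[0,0,-0.12,0,0,0]]'
python3 - <<'E'
from h import *
s,p,r=st();print(s['clock'],p);d=viewer.get_image('side');C=cloud(d);P=C[230:360,300:380].reshape(-1,3)
m=np.hypot(P[:,0]-.418,P[:,1]+.363)<.04
print('top',P[m&(P[:,2]<.22)].max(0));Q=P[m&(P[:,2]>.14)&(P[:,2]<.22)];print(Q.mean(0),cv2.minEnclosingCircle(Q[:,:2].astype(np.float32)))
print(tool(np.array([.616,-.0135,.25])-p))
E
```

```text
clock: 16.8
position: [0.4194, -0.3631, 0.1591]
ee_rot: [0.001, 0.682, 0.732, -0.0]
contact_force: [0.5, -0.7, -0.7]
width: 0.0856
clock: 17.42
position: [0.4199, -0.3637, 0.2808]
ee_rot: [0.003, 0.682, 0.732, -0.0]
contact_force: [-0.1, 0.9, 0.1]
width: 0.0852
17.425 [ 0.41994898 -0.36367454  0.28075162]
top [ 0.4577503  -0.32422618  0.20929977]
[ 0.41324787 -0.36579794  0.17932217] ((0.4168511927127838, -0.36169546842575073), 0.012860575690865517)
[0.3356 0.2201 0.0305]
```

Brush is standing in its stand. I'll go above the spent cartridge.

```bash
python3 -m crank '[[0.3356,0.22,0.0,0,0,-90],[0.3356,0.22,0.0,0,0,-90],[0.3356,0.22,0.0,0,0,-90],[0.3356,0.22,0.03,0,0,-90],[0.3356,0.22,0.03,0,0,-90],[0.3356,0.22,0.03,0,0,-90],[0.3356,0.22,0.03,0,0,-90],[0.3356,0.22,0.03,0,0,-90],[0.3356,0.22,0.03,0,0,-90],[0.3356,0.22,0.03,0,0,-90],[0.3356,0.22,0.03,0,0,-90],[0.3356,0.22,0.03,0,0,-90]]'
python3 - <<'E'
from h import *
s,p,r=st();print(s['clock'],p,r.as_matrix().round(3),s['qpos'][5]);d=viewer.get_image('wrist');W=wcloud(d,p,r);np.save('w2.npy',W);cv2.imwrite('pics/w2.png',d['frame'])
P=W.reshape(-1,3)
for z0,z1 in[(.108,.13),(.08,.1)]:
    Q=P[(np.hypot(P[:,0]-.616,P[:,1]+.0135)<.04)&(P[:,2]>z0)&(P[:,2]<z1)]
    print(len(Q),np.median(Q,0),cv2.minAreaRect(Q[:,:2].astype(np.float32)))
print('sock',np.median(P[(np.hypot(P[:,0]-.616,P[:,1]+.0135)<.06)&(P[:,2]>.05)&(P[:,2]<.065)][:,2]))
E
```

```text
clock: 18.98
position: [0.6151, -0.013, 0.2486]
ee_rot: [0.0, -0.035, 0.999, -0.001]
contact_force: [-0.2, -0.1, -0.4]
width: 0.0855
18.975 [ 0.61507136 -0.01302184  0.24856515] [[-0.998 -0.069  0.001]
 [-0.069  0.998 -0.001]
 [-0.001 -0.001 -1.   ]] -1.7734483854658358
1062 [ 0.61572788 -0.0131902   0.12252649] ((0.6179070472717285, -0.012873377650976181), (0.05987638607621193, 0.013315971940755844), 3.8916356563568115)
3576 [ 0.61477871 -0.01544908  0.09461481] ((0.6175521016120911, -0.01308644562959671), (0.07409809529781342, 0.07432243227958679), 2.907013416290283)
sock 0.05857753715770661
```

View pics/w2.png

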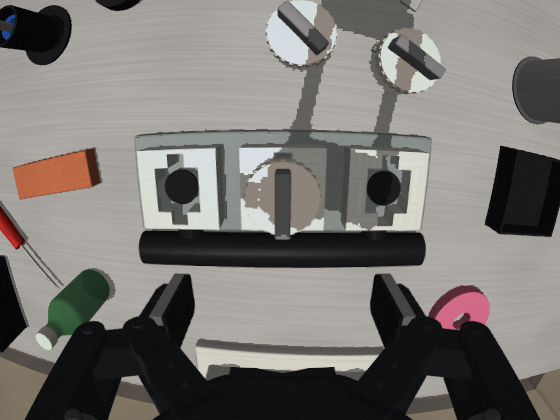

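The spent cartridge's wing at (283,203) lies along the slots, and its top is at 122.5 mm. That matches resting unlocked at 20 mm (123) rather than home at 14 mm (117). I'll grip it and test with a gentle lift.

```bash
python3 -m crank '[[-0.002,0,0.05,0,0,0],[-0.002,0,0.1,0,0,0],[-0.002,0,0.135,0,0,0],[-0.002,0,0.149,0,0,0],[-0.002,0,0.149,0,0,0]]'
python3 -m crank '[[0,0,0,0,0,0],[0,0,0,0,0,0],[0,0,0,0,0,0],[0,0,0,0,0,0],[0,0,0,0,0,0],[0,0,0,0,0,0]]' 0 60
python3 -m crank '[[0,0,-0.003,0,0,0],[0,0,-0.006,0,0,0],[0,0,-0.006,0,0,0]]'
```

```text
clock: 19.65
position: [0.6172, -0.0132, 0.0995]
ee_rot: [0.0, -0.035, 0.999, -0.001]
contact_force: [0.0, 1.0, 0.4]
width: 0.0856
clock: 20.4
position: [0.6174, -0.0131, 0.0999]
ee_rot: [0.0, -0.035, 0.999, -0.001]
contact_force: [0.4, 1.2, 2.6]
width: 0.0132
clock: 20.78
position: [0.6173, -0.0131, 0.1057]
ee_rot: [0.0, -0.035, 0.999, -0.001]
contact_force: [0.4, -0.2, -2.5]
width: 0.0128
```

```bash
python3 -m crank '[[0,0,-0.03,0,0,0],[0,0,-0.06,0,0,0],[0,0,-0.08,0,0,0],[0,0,-0.08,0,0,0]]'
python3 - <<'E'
from h import *
s,p,r=st();print(p,s['width']);print(tool(np.array([.599,.346,.15])-p))
E
```

```text
clock: 21.28
position: [0.6183, -0.0132, 0.1872]
ee_rot: [0.002, -0.035, 0.999, -0.001]
contact_force: [0.4, 0.7, -2.8]
width: 0.0127
[ 0.61832167 -0.01316929  0.18722   ] 0.012727431702265268
[-0.0054  0.3597  0.0365]
```

```bash
python3 -m crank '[[0,0.03,0,0,0,0],[-0.001,0.08,0,0,0,0],[-0.002,0.13,0,0,0,0],[-0.003,0.18,0,0,0,0],[-0.004,0.23,0,0,0,0],[-0.005,0.28,0,0,0,0],[-0.005,0.33,0.02,0,0,0],[-0.0054,0.36,0.036,0,0,0],[-0.0054,0.36,0.06,0,0,0],[-0.0054,0.36,0.09,0,0,0],[-0.0054,0.36,0.115,0,0,0],[-0.0054,0.36,0.126,0,0,0],[-0.0054,0.36,0.126,0,0,0],[-0.0054,0.36,0.126,0,0,0]]'
```

```text
clock: 23.02
position: [0.5993, 0.346, 0.0602]
ee_rot: [0.002, -0.035, 0.999, -0.001]
contact_force: [0.9, -0.6, -2.5]
width: 0.0126
```

```bash
python3 -m crank '[[0,0,0.001,0,0,0],[0,0,0.002,0,0,0],[0,0,0.002,0,0,0]]'
python3 -m crank '[[0,0,0,0,0,0],[0,0,0,0,0,0],[0,0,0,0,0,0],[0,0,0,0,0,0]]' 1
python3 -m crank '[[0,0,-0.03,0,0,0],[0,0,-0.08,0,0,0],[0,0,-0.13,0,0,0],[0,0,-0.18,0,0,0],[0,0,-0.19,0,0,0]]'
python3 - <<'E'
from h import *
d=viewer.get_image('top');W=cloud(d);cv2.imwrite('pics/top2.png',d['frame'])
def box(n,x0,x1,y0,y1,z0,z1):
    P=W.reshape(-1,3);P=P[(P[:,0]>x0)&(P[:,0]<x1)&(P[:,1]>y0)&(P[:,1]<y1)&(P[:,2]>z0)&(P[:,2]<z1)]
    if len(P)<5: print(n,len(P));return
    print(n,len(P),cv2.minAreaRect(P[:,:2].astype(np.float32)),np.median(P[:,2]))
box('w1',.38,.55,.05,.2,.068,.09);box('w2',.36,.55,-.1,.05,.068,.09);box('traywing',.54,.66,.28,.41,.072,.1);box('traydisc',.54,.66,.28,.41,.045,.07)
s,p,r=st();print(p);print(tool(np.array([.449,-.006,.2])-p))
E
```

```text
clock: 23.4
position: [0.5997, 0.3461, 0.0592]
ee_rot: [0.002, -0.035, 0.999, -0.001]
contact_force: [-1.2, -0.7, 4.5]
width: 0.0125
clock: 23.9
position: [0.5996, 0.3461, 0.059]
ee_rot: [0.002, -0.035, 0.999, -0.001]
contact_force: [1.3, 0.4, -0.2]
width: 0.0835
clock: 24.52
position: [0.6004, 0.3472, 0.2539]
ee_rot: [0.006, -0.035, 0.999, 0.001]
contact_force: [-0.4, -0.8, 0.4]
width: 0.0854
w1 149 ((0.4617233872413635, 0.11417657881975174), (0.05897600203752518, 0.014262191951274872), 62.529937744140625) 0.07741873811751732
w2 151 ((0.44786593317985535, -0.006331838667392731), (0.05907639116048813, 0.014104955829679966), 46.63561248779297) 0.0771376047359209
traywing 156 ((0.5989551544189453, 0.343788743019104), (0.05995812639594078, 0.013953814283013344), 3.940478801727295) 0.08087184198478642
traydisc 502 ((0.5978991389274597, 0.3445296883583069), (0.07245751470327377, 0.07312588393688202), 47.04751205444336) 0.053505228967064944
[0.59992919 0.34698788 0.25283744]
[ 0.1755 -0.3417  0.0508]
```

View pics/top2.png

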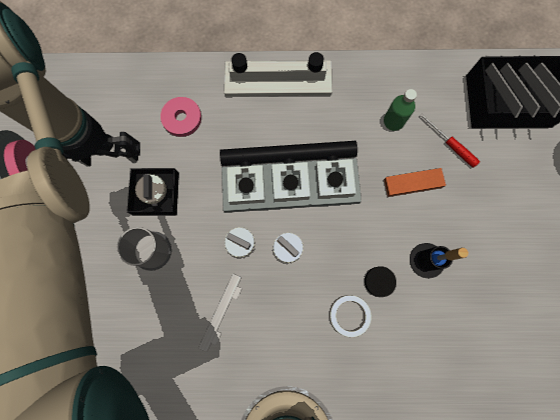

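The spent cartridge sits in the tray at (152,188) in the image, and both fresh ones are where they were. Next: above cartridge1.

```bash
python3 -m crank '[[0.154,-0.223,0,0,0,121],[0.154,-0.223,0,0,0,121],[0.154,-0.223,0,0,0,121],[0.154,-0.223,0.07,0,0,121],[0.154,-0.223,0.07,0,0,121],[0.154,-0.223,0.07,0,0,121],[0.154,-0.223,0.07,0,0,121],[0.154,-0.223,0.07,0,0,121],[0.154,-0.223,0.07,0,0,121],[0.154,-0.223,0.07,0,0,121],[0.154,-0.223,0.07,0,0,121],[0.154,-0.223,0.07,0,0,121],[0.154,-0.223,0.07,0,0,121],[0.154,-0.223,0.07,0,0,121]]'
cat > wing.py <<'E'
from h import *
import sys
x,y,z0,z1=map(float,sys.argv[1:5]);rad=.045
s,p,r=st();d=viewer.get_image('wrist');W=wcloud(d,p,r);P=W.reshape(-1,3);print('clock',s['clock'],'p',p.round(4),'tilt',r.apply([0,0,1]).round(4),'q6',s['qpos'][5])
m=(np.hypot(P[:,0]-x,P[:,1]-y)<rad)
Q=P[m&(P[:,2]>z0)&(P[:,2]<z1)];c,sz,a=cv2.minAreaRect(Q[:,:2].astype(np.float32));
if sz[0]<sz[1]: a+=90
ty=r.apply([0,1,0]);yaw=np.degrees(np.arctan2(ty[1],ty[0]));e=(yaw-90-a+90)%180-90
print('wing',np.round(c,4),np.round(sz,4),'ang',round(a,1),'z',np.median(Q[:,2]),'tool yaw',yaw.round(2),'rz to align',round(e,2))
D=P[m&(P[:,2]>z0-.03)&(P[:,2]<z1-.03)];print('disc',cv2.minEnclosingCircle(D[:,:2].astype(np.float32)))
print('shift tool',tool(np.r_[c,p[2]]-p))
E
python3 wing.py .4617 .1142 .068 .09
```

```text
clock: 26.32
position: [0.4618, 0.1139, 0.1802]
ee_rot: [0.002, 0.853, 0.523, 0.004]
contact_force: [-0.5, -0.4, 0.8]
width: 0.0854
clock 26.325 p [0.4618 0.1139 0.1802] tilt [ 8.7e-03  9.0e-04 -1.0e+00] q6 0.5663683499901416
wing [0.4638 0.1151] [0.0598 0.0136] ang 62.6 z 0.07748627800005554 tool yaw -27.0 rz to align 0.36
disc ((0.4630715250968933, 0.11533783376216888), 0.03792906180024147)
shift tool [0.002  0.0013 0.    ]
```

```bash
python3 -m crank '[[0.0013,0.0008,0.05,0.4,-0.3,0.4],[0.0013,0.0008,0.1,0.4,-0.3,0.4],[0.0013,0.0008,0.12,0.4,-0.3,0.4],[0.0013,0.0008,0.126,0.4,-0.3,0.4],[0.0013,0.0008,0.126,0.4,-0.3,0.4]]'
python3 -m crank '[[0,0,0,0,0,0],[0,0,0,0,0,0],[0,0,0,0,0,0],[0,0,0,0,0,0],[0,0,0,0,0,0],[0,0,0,0,0,0]]' 0 80
python3 -m crank '[[0,0,-0.03,0,0,0],[0,0,-0.07,0,0,0],[0,0,-0.11,0,0,0],[0,0,-0.11,0,0,0],[0,0,-0.11,0,0,0]]'
python3 - <<'E'
from h import *
s,p,r=st();print(p,'tool z',r.apply([0,0,1]),r.inv().apply([0,0,-1]));print(tool(np.array([.617,-.0132,.165])-p))
E
```

```text
clock: 27.0
position: [0.4649, 0.1149, 0.0547]
ee_rot: [0.0, 0.854, 0.52, 0.0]
contact_force: [-0.1, 0.0, -0.2]
width: 0.0856
clock: 27.75
position: [0.4647, 0.1149, 0.0548]
ee_rot: [0.0, 0.854, 0.52, 0.0]
contact_force: [-0.8, 0.6, 2.1]
width: 0.0124
clock: 28.38
position: [0.4636, 0.1148, 0.1637]
ee_rot: [-0.0, 0.854, 0.52, -0.001]
contact_force: [-0.3, 0.4, -3.2]
width: 0.0121
[0.46358912 0.11479964 0.16365653] tool z [-1.50189760e-03 -6.27474129e-04 -9.99998675e-01] [0.00124819 0.00104472 0.99999868]
[-0.0431  0.1951 -0.0015]
```

```bash
python3 -m crank '[[-0.043,0.195,0,0,0,-121],[-0.043,0.195,0,0,0,-121],[-0.043,0.195,0,0,0,-121],[-0.043,0.195,0,0,0,-121],[-0.043,0.195,0,0,0,-121],[-0.043,0.195,0,0,0,-121],[-0.043,0.195,0,0,0,-121],[-0.043,0.195,0,0,0,-121],[-0.043,0.195,0,0,0,-121],[-0.043,0.195,0,0,0,-121],[-0.043,0.195,0,0,0,-121],[-0.043,0.195,0,0,0,-121],[-0.043,0.195,0,0,0,-121],[-0.043,0.195,0,0,0,-121]]'
python3 - <<'E'
from h import *
s,p,r=st();ty=r.apply([0,1,0]);print(p,'yaw',np.degrees(np.arctan2(ty[1],ty[0])),r.inv().apply([0,0,-1]))
d=viewer.get_image('wrist');W=wcloud(d,p,r);P=W.reshape(-1,3);cv2.imwrite('pics/w3.png',d['frame'])
for n,y in(('s1',.1012),('s2',-.0132),('s3',-.128)):
    Q=P[(abs(P[:,2]-.0587)<.004)&(abs(P[:,1]-y)<.055)&(abs(P[:,0]-.617)<.07)];print(n,len(Q),cv2.minAreaRect(Q[:,:2].astype(np.float32)))
T=W[:,:,2]
Q=P[(P[:,2]>.135)&(P[:,2]<.165)&(np.hypot(*(P[:,:2]-p[:2]).T)<.05)];print('held disc',len(Q),cv2.minEnclosingCircle(Q[:,:2].astype(np.float32)) if len(Q) else'')
E
```

```text
clock: 30.12
position: [0.6162, -0.013, 0.162]
ee_rot: [-0.002, -0.031, 1.0, -0.0]
contact_force: [-0.5, -0.2, -2.9]
width: 0.0126
[ 0.61623757 -0.01302286  0.16202782] yaw 93.56050900633664 [-4.16631922e-03  3.13489544e-05  9.99991320e-01]
s1 6243 ((0.6107324361801147, 0.10163180530071259), (0.09096359461545944, 0.0914374515414238), 3.9243483543395996)
s2 3976 ((0.599367618560791, -0.014310222119092941), (0.053299661725759506, 0.09070314466953278), 3.300485849380493)
s3 6271 ((0.6253324151039124, -0.12782706320285797), (0.090448759496212, 0.09179955720901489), 3.845806121826172)
held disc 8068 ((0.6172165274620056, -0.013667525723576546), 0.03782958164811134)
```

View pics/w3.png

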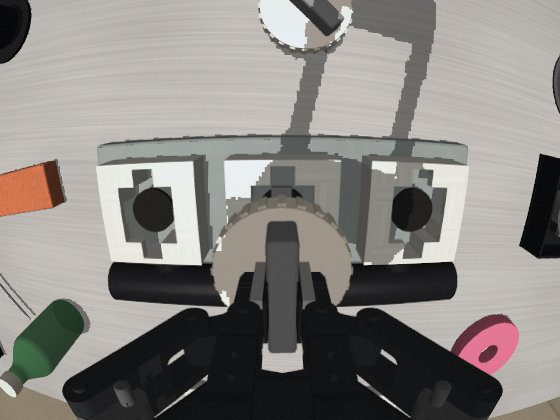

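The view shows the held disc at (283,265) over socket 2. The slots of the neighbouring sockets lie along the wing's direction.

```bash
python3 -m crank '[[-0.0008,0.0006,0.02,0,-0.24,0],[-0.0008,0.0006,0.04,0,-0.24,0],[-0.0008,0.0006,0.05,0,-0.24,0],[-0.0008,0.0006,0.056,0,-0.24,0],[-0.0008,0.0006,0.060,0,-0.24,0],[-0.0008,0.0006,0.060,0,-0.24,0],[-0.0008,0.0006,0.060,0,-0.24,0]]'
```

```text
clock: 31.05
position: [0.6174, -0.0125, 0.103]
ee_rot: [0.001, -0.031, 1.0, -0.0]
contact_force: [-0.8, -0.1, -2.6]
width: 0.0126
```

```bash
python3 -m crank '[[0,0,0.004,0,0,0],[0,0,0.008,0,0,0],[0,0,0.013,0,0,0],[0,0,0.0175,0,0,0],[0,0,0.0175,0,0,0],[0,0,0.0175,0,0,0]]'
```

```text
clock: 31.8
position: [0.6181, -0.0127, 0.0868]
ee_rot: [0.002, -0.031, 1.0, -0.0]
contact_force: [-1.0, 0.4, 8.2]
width: 0.0127
```

```bash
python3 -m crank '[[0,0,0.001,0,0,0],[0,0,0.0012,0,0,10],[0,0,0.0012,0,0,20],[0,0,0.0012,0,0,30],[0,0,0.0012,0,0,40],[0,0,0.0012,0,0,50],[0,0,0.0012,0,0,60],[0,0,0.0012,0,0,70],[0,0,0.0012,0,0,80],[0,0,0.0012,0,0,88],[0,0,0.0012,0,0,91],[0,0,0.0012,0,0,91],[0,0,0.0012,0,0,91]]'
python3 -c "
from h import *
s,p,r=st();ty=r.apply([0,1,0]);print(p,np.degrees(np.arctan2(ty[1],ty[0])),r.inv().apply([0,0,-1]),s['moment'])"
```

```text
clock: 33.42
position: [0.6194, -0.0129, 0.0871]
ee_rot: [0.003, 0.691, 0.723, 0.002]
contact_force: [-1.0, -1.0, 6.5]
width: 0.0126
[ 0.61944569 -0.01290827  0.08713227] 2.5611598900885633 [ 0.00155343 -0.00735495  0.99997175] [-0.01867143  0.08918146 -0.04032086]
```

```bash
python3 -m crank '[[0,0,-0.002,0,0,0],[0,0,-0.004,0,0,0],[0,0,-0.0065,0,0,0],[0,0,-0.0065,0,0,0],[0,0,-0.0065,0,0,0]]'
python3 -m crank '[[0,0,0,0,0,0],[0,0,0,0,0,0],[0,0,0,0,0,0],[0,0,0,0,0,0],[0,0,0,0,0,0]]' 1
python3 -m crank '[[0,0,-0.03,0.4,0.1,0],[0,0,-0.08,0.4,0.1,0],[0,0,-0.12,0.4,0.1,0],[0,0,-0.12,0.4,0.1,0],[0,0,-0.12,0.4,0.1,0]]'
python3 wing.py .618 -.0132 .105 .13
```

```text
clock: 34.05
position: [0.6195, -0.0129, 0.0937]
ee_rot: [0.003, 0.691, 0.723, 0.002]
contact_force: [-0.6, -0.3, 2.3]
width: 0.0129
clock: 34.67
position: [0.6195, -0.0129, 0.0937]
ee_rot: [0.003, 0.691, 0.723, 0.002]
contact_force: [-0.1, 0.1, 0.7]
width: 0.0854
clock: 35.3
position: [0.618, -0.0127, 0.2131]
ee_rot: [-0.0, 0.691, 0.723, -0.0]
contact_force: [-0.6, 0.3, 0.0]
width: 0.0854
clock 35.3 p [ 0.618  -0.0127  0.2131] tilt [-6.e-04  3.e-04 -1.e+00] q6 -0.17785735248485274
wing [ 0.6204 -0.0133] [0.0127 0.0594] ang 92.4 z 0.11652255424211513 tool yaw 2.56 rz to align 0.14
disc ((0.6204481720924377, -0.013726525940001011), 0.03795117139816284)
shift tool [-0.0008  0.0024 -0.    ]
```

Home: the wing top is at 116.5 mm and the wing lies along the socket's y. On to cartridge2.

```bash
python3 -m crank '[[0.014,-0.1685,0.033,0,0,46],[0.014,-0.1685,0.033,0,0,46],[0.014,-0.1685,0.033,0,0,46],[0.014,-0.1685,0.033,0,0,46],[0.014,-0.1685,0.033,0,0,46],[0.014,-0.1685,0.033,0,0,46],[0.014,-0.1685,0.033,0,0,46],[0.014,-0.1685,0.033,0,0,46]]'
python3 wing.py .449 -.006 .068 .09
```

```text
clock: 36.35
position: [0.4485, -0.0061, 0.1793]
ee_rot: [-0.001, 0.919, 0.395, -0.001]
contact_force: [0.4, 0.4, -0.1]
width: 0.0853
clock 36.35 p [ 0.4485 -0.0061  0.1793] tilt [-3.e-03  7.e-04 -1.e+00] q6 0.5885715462925433
wing [ 0.4496 -0.0054] [0.06   0.0132] ang 47.0 z 0.07749419356726849 tool yaw -43.42 rz to align -0.38
disc ((0.4497418999671936, -0.005804622545838356), 0.0380014143884182)
shift tool [ 0.0013  0.0003 -0.    ]
```

```bash
python3 -m crank '[[0.001,0.0002,0.05,0,0,-0.4],[0.001,0.0002,0.1,0,0,-0.4],[0.001,0.0002,0.12,0,0,-0.4],[0.001,0.0002,0.125,0,0,-0.4],[0.001,0.0002,0.125,0,0,-0.4]]'
python3 -m crank '[[0,0,0,0,0,0],[0,0,0,0,0,0],[0,0,0,0,0,0],[0,0,0,0,0,0],[0,0,0,0,0,0],[0,0,0,0,0,0]]' 0 80
python3 -m crank '[[0,0,-0.03,0,0,0],[0,0,-0.07,0,0,0],[0,0,-0.11,0,0,0],[0,0,-0.11,0,0,0],[0,0,-0.11,0,0,0]]'
python3 - <<'E'
from h import *
s,p,r=st();ty=r.apply([0,1,0]);print(p,np.degrees(np.arctan2(ty[1],ty[0])),r.inv().apply([0,0,-1]));print(tool(np.array([.6096,.1015,.165])-p))
E
```

```text
clock: 37.02
position: [0.4496, -0.0056, 0.0547]
ee_rot: [-0.001, 0.917, 0.399, -0.001]
contact_force: [0.1, 0.1, 0.6]
width: 0.0855
clock: 37.78
position: [0.4497, -0.0055, 0.055]
ee_rot: [-0.001, 0.917, 0.399, -0.001]
contact_force: [-1.5, 1.3, 4.6]
width: 0.0129
clock: 38.4
position: [0.4488, -0.0054, 0.1638]
ee_rot: [-0.001, 0.917, 0.399, -0.002]
contact_force: [0.1, 0.4, -1.8]
width: 0.0123
[ 0.44877447 -0.00544417  0.16378566] -43.02196694197515 [0.00221561 0.00372485 0.99999061]
[ 0.1879  0.0446 -0.0018]
```

```bash
python3 -m crank '[[0.05,0.01,-0.02,0,0,-10],[0.1,0.02,-0.02,0,0,-20],[0.188,0.045,-0.02,0,0,-136.7],[0.188,0.045,-0.02,0,0,-136.7],[0.188,0.045,-0.01,0,0,-136.7],[0.188,0.045,0,0,0,-136.7],[0.188,0.045,0,0,0,-136.7],[0.188,0.045,0,0,0,-136.7],[0.188,0.045,0,0,0,-136.7],[0.188,0.045,0,0,0,-136.7],[0.188,0.045,0,0,0,-136.7],[0.188,0.045,0,0,0,-136.7],[0.188,0.045,0,0,0,-136.7],[0.188,0.045,0,0,0,-136.7],[0.188,0.045,0,0,0,-136.7],[0.188,0.045,0,0,0,-136.7]]'
python3 - <<'E'
from h import *
s,p,r=st();ty=r.apply([0,1,0]);print(p,'yaw',np.degrees(np.arctan2(ty[1],ty[0])),r.inv().apply([0,0,-1]))
d=viewer.get_image('wrist');W=wcloud(d,p,r);P=W.reshape(-1,3)
for n,y in(('s2',-.0132),('s3',-.128)):
    Q=P[(abs(P[:,2]-.0587)<.004)&(abs(P[:,1]-y)<.055)&(abs(P[:,0]-.617)<.07)];c,sz,a=cv2.minAreaRect(Q[:,:2].astype(np.float32));print(n,len(Q),c,sz,a)
print('s1 from s3',np.array(c)+.23*np.array([-np.sin(np.radians(3.75)),np.cos(np.radians(3.75))]))
Q=P[(P[:,2]>.135)&(P[:,2]<.17)&(np.hypot(*(P[:,:2]-p[:2]).T)<.05)];print('held disc',len(Q),cv2.minEnclosingCircle(Q[:,:2].astype(np.float32)))
E
```

```text
clock: 40.4
position: [0.6097, 0.1013, 0.1626]
ee_rot: [-0.003, -0.032, 1.0, 0.001]
contact_force: [0.8, -0.3, -1.7]
width: 0.0126
[0.60968907 0.10129568 0.16258521] yaw 93.6102712544799 [-0.00521632 -0.00117436  0.99998571]
s2 3596 (0.6181247234344482, -0.013046346604824066) (0.09055851399898529, 0.09132521599531174) 3.7367188930511475
s3 3834 (0.6256576776504517, -0.12793904542922974) (0.09095220267772675, 0.0929398313164711) 4.010058403015137
s1 from s3 [0.61061496 0.10156851]
held disc 8296 ((0.6106074452400208, 0.100844606757164), 0.03782538324594498)
```

```bash
python3 -m crank '[[0,0.0007,0.02,0.07,-0.3,0],[0,0.0007,0.04,0.07,-0.3,0],[0,0.0007,0.05,0.07,-0.3,0],[0,0.0007,0.056,0.07,-0.3,0],[0,0.0007,0.060,0.07,-0.3,0],[0,0.0007,0.060,0.07,-0.3,0],[0,0.0007,0.060,0.07,-0.3,0]]'
python3 -m crank '[[0,0,0.004,0,0,0],[0,0,0.008,0,0,0],[0,0,0.013,0,0,0],[0,0,0.018,0,0,0],[0,0,0.018,0,0,0],[0,0,0.018,0,0,0]]'
```

```text
clock: 41.32
position: [0.6098, 0.1021, 0.1034]
ee_rot: [0.001, -0.032, 0.999, -0.0]
contact_force: [0.9, -0.5, -1.3]
width: 0.0121
clock: 42.08
position: [0.6105, 0.102, 0.0867]
ee_rot: [0.002, -0.032, 0.999, -0.0]
contact_force: [-1.9, -0.9, 7.9]
width: 0.0126
```

```bash
python3 -m crank '[[0,0,0.001,0,0,0],[0,0,0.0012,0,0,10],[0,0,0.0012,0,0,20],[0,0,0.0012,0,0,30],[0,0,0.0012,0,0,40],[0,0,0.0012,0,0,50],[0,0,0.0012,0,0,60],[0,0,0.0012,0,0,70],[0,0,0.0012,0,0,80],[0,0,0.0012,0,0,88],[0,0,0.0012,0,0,91],[0,0,0.0012,0,0,91],[0,0,0.0012,0,0,91]]'
python3 -m crank '[[0,0,-0.002,0,0,0],[0,0,-0.004,0,0,0],[0,0,-0.0065,0,0,0],[0,0,-0.0065,0,0,0],[0,0,-0.0065,0,0,0]]'
python3 -m crank '[[0,0,0,0,0,0],[0,0,0,0,0,0],[0,0,0,0,0,0],[0,0,0,0,0,0],[0,0,0,0,0,0]]' 1
python3 -m crank '[[0,0,-0.03,0.4,0.1,0],[0,0,-0.08,0.4,0.1,0],[0,0,-0.12,0.4,0.1,0],[0,0,-0.12,0.4,0.1,0],[0,0,-0.12,0.4,0.1,0]]'
python3 wing.py .6105 .1015 .105 .13
```

```text
clock: 43.7
position: [0.6122, 0.1019, 0.0872]
ee_rot: [0.003, 0.691, 0.723, 0.003]
contact_force: [-0.5, -0.5, 7.7]
width: 0.0124
clock: 44.32
position: [0.6122, 0.1019, 0.094]
ee_rot: [0.003, 0.691, 0.723, 0.003]
contact_force: [-1.1, -1.1, 4.4]
width: 0.0124
clock: 44.95
position: [0.6123, 0.1019, 0.094]
ee_rot: [0.003, 0.691, 0.723, 0.003]
contact_force: [-0.3, -0.1, -0.7]
width: 0.0855
clock: 45.58
position: [0.6107, 0.1019, 0.2133]
ee_rot: [-0.0, 0.691, 0.723, 0.0]
contact_force: [0.3, 0.3, -1.1]
width: 0.0853
clock 45.575 p [0.6107 0.1019 0.2133] tilt [-2.0e-04  1.1e-03 -1.0e+00] q6 0.006247037860203745
wing [0.6132 0.1013] [0.0129 0.0602] ang 92.5 z 0.11648138449942906 tool yaw 2.62 rz to align 0.15
disc ((0.6130855679512024, 0.10107755661010742), 0.03788939490914345)
shift tool [-0.0007  0.0025 -0.    ]
```

Both read home. Backing off for a final look, which also checks for a third cartridge.

```bash
python3 -m crank '[[0.3,-0.25,-0.12,0,0,0],[0.3,-0.25,-0.12,0,0,0],[0.3,-0.25,-0.12,0,0,0],[0.3,-0.25,-0.12,0,0,0],[0.3,-0.25,-0.12,0,0,0],[0.3,-0.25,-0.12,0,0,0],[0.3,-0.25,-0.12,0,0,0],[0.3,-0.25,-0.12,0,0,0],[0.3,-0.25,-0.12,0,0,0]]'
python3 - <<'E'
from h import *
d=viewer.get_image('top');W=cloud(d);e=viewer.get_image('side');cv2.imwrite('pics/fin.png',np.vstack([d['frame'][:300],e['frame'][100:360]]))
P=W.reshape(-1,3)
for n,x,y,z0,z1 in[('c1',.617,-.0132,.105,.13),('c2',.61,.1015,.105,.13),('spent',.599,.345,.07,.1),('brush',.419,-.363,.19,.22)]:
    Q=P[(np.hypot(P[:,0]-x,P[:,1]-y)<.05)&(P[:,2]>z0)&(P[:,2]<z1)];print(n,len(Q),cv2.minAreaRect(Q[:,:2].astype(np.float32)) if len(Q) else'',np.median(Q[:,2]))
E
```

```text
clock: 46.75
position: [0.3471, 0.3892, 0.3318]
ee_rot: [-0.001, 0.691, 0.723, -0.002]
contact_force: [-0.6, -0.6, -0.0]
width: 0.0856
c1 171 ((0.6185252070426941, -0.014322267845273018), (0.014726271852850914, 0.05992114543914795), 2.2778303623199463) 0.11607684100536397
c2 171 ((0.6112510561943054, 0.10047271102666855), (0.014373380690813065, 0.059853967279195786), 2.677791118621826) 0.11580023181800803
spent 164 ((0.5987180471420288, 0.34362733364105225), (0.05991485342383385, 0.013724878430366516), 3.3866870403289795) 0.08088216209353627
brush 115 ((0.41824525594711304, -0.3613751232624054), (0.020888928323984146, 0.020191295072436333), 79.94934844970703) 0.20464512873326568
```

View pics/fin.png

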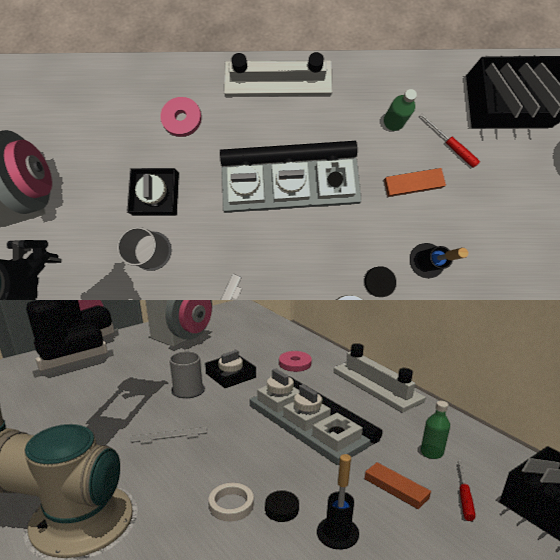

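The final view shows the fresh cartridges locked at (245,180) and (290,180) and the spent one in the tray at (152,190). The brush is in its stand at (435,260), and the puck and stone haven't moved. No third cartridge is in view.

```bash
python3 -c "
from h import *
print(job.sign_off())"
```

```text
the job is handed in; nothing more can be done
None
```

The job is done and handed in at about 47 s of the 208 s allowed; the sign-off gave no verdict.

- **Brush:** I scrubbed the pot with three strokes. The force rose on the floor at the bottom of each stroke, and the tip was commanded up to just past the rim each time. The brush is back upright in its stand, with its top at 205 mm.
- **Spent cartridge:** It did not match the description. It was not locked when I found it: the wing lay along the slots with its top at 122.5 mm, which is the unlocked resting height (123 mm; home would be 117 mm). It lifted out freely at its own weight, so I did not do the push-and-turn. It is now in the black tray.
- **Fresh cartridges:** Only two were there. One is in socket 2 and one in socket 1, each pushed in, turned about 90° clockwise and let rise. At the last check the wing tops were at 116 mm and the wings about 1–1.5° off the socket's y axis, inside the 6° play. That is 6 mm below where the spent one had rested, as it should be when home.
- **Left alone:** By eye, the puck and the sharpening stone look unmoved. I saw no cartridge get knocked.

The wrist and top cameras disagreed by 1–2 mm throughout, which is within their stated calibration.

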